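# Find the tired spring mount and fold its tag down

## Robot

A 7-joint arm with a two-finger parallel gripper is mounted at the origin on the work surface. World frame = base frame: x ahead of the robot, y to its left, z up, the work surface at z = 0. Lengths are in m, angles in rad, forces in N, time in s.
With the tool pointing down it reaches from about 0.425 to 0.875 m from the base axis. Payload 8.4 kg.
Tool frame: the origin (TCP) lies at the very end of the fingers, on their centre line; the grasp point (between the pads) lies 19 mm behind it; z points along the fingers, y is the line along which they close (so a half turn about z gives the same grasp; the last joint's range is limited). The gripper opens to 87 mm and grips with 3 to 60 N. Pads are 19 mm wide; open, the fingers measure 117 mm over their backs; the gripper's body (75 mm by 190 mm) begins 51 mm behind the grasp point.
Start: joints at [1.047, 0.333, 0.04, 1.465, -0.013, 1.343, -0.059], TCP at [0.268, -0.592, 0.223] pointing down, gripper open.
Joint ranges: [-2.58, 2.58], [-0.38, 2.09], [-1.3, 1.39], [0.25, 2.4], [-1.5, 4.64], [0.08, 2.09], [-2.65, 2.65]. Speed limits (rad/s): [2.22, 2.22, 2.79, 2.79, 3.14, 3.14, 3.14].

## Interface

Orientations are given as a unit quaternion [x, y, z, w].
In Python, from plant import bot gives the robot as it stands.
- The arm moves only by the shell command python3 -m creep 'ROWS' [OPENING] [FORCE]. ROWS is JSON, a list that holds one entry, the list of rows, each a list of 6 numbers: the shift along the world's x, y, z in m, then the turn, a rotation vector about the world's x, y, z in rad. In form: [[[dx, dy, dz, wx, wy, wz], ...]]. A call has exactly 8 rows; each row shifts and turns the commanded pose from where the row before left it; what a row does not reach is not made up. A row lasts 1/8 s, in which the tool goes at most 62.5 mm and 10.7 degrees, less where a joint would pass 70% of its speed; a pose out of reach is approached as far as the arm can. A call with a gripper value outside its range is refused whole. OPENING is the closure, from 0 (fully open) to 1 (shut), set as the call begins (- or left out, the last holds). The fingers move at their own pace and stop on an object; FORCE is the grip in N (left out, the last holds). Time passes only in rows, so rows that do not move let the fingers close, or fill a call up. It gives the time, the measured TCP pose, the force, the opening and the grip force at its end, in the units of the state.
- bot.observe(): the state, without advancing time (a new reading comes with each control period).
- bot.camera(name): name is "scene" or "top" or "wrist"; returns a dict with "pixels" (384x512x3 uint8, red, green, blue), "depth" (384x512 float32, m along the optical axis (not along the pixel's ray), 0 where there is no reading), "camera_matrix" (3x3 intrinsics, pixels), "R" (3x3) and "t" (3): a world point X has camera coordinates R X + t. Camera axes: x right, y down, z forward; pixel columns grow to the right and rows downward; lengths in m; the calibration is good to about 2 mm. A picture is of the moment at which its call begins.
- bot.sign_off(): hands the job in; it is judged then, once.
Trained networks look in a picture, given as the dict that the camera call returned (one of the last four; its "shot" number tells which), for a name from the list of things; names that differ only in an ending like _2 or _b are one class to them, and where a whole thing is asked for, a point or a joint stands for the part that bears it (a point fixed in the world has none). Each returns a list of dicts, best first, with "confidence" (0 to 1); they miss things now and then, are a little off and sometimes report something else, mostly with a low value. They report only what shows in the picture. A call takes as long as a camera call. They do not tell look-alikes from the thing itself.
- bot.find_in(label, picture): "at" ([column, row] in pixels, amid what is visible of it).
- bot.silhouettes(label, picture): "pixels" (384x512 bool, what is visible of it) and "at" ([column, row] in pixels, amid what is visible of it).
- bot.landmark_of(label, picture): "at" ([column, row] in pixels: a listed point, or the origin of a listed thing).
The state is a dict: "t": time; "qpos": joint angles; "joint_velocities": joint speeds; "joint_torque": joint torques, N m; "tcp_pos": TCP position; "tcp_rot": TCP orientation; "force": force on the tool from outside, world axes, zero at the start; "moment": the same for the moment, N m; "width": finger opening in m; "gripper_force": force on a finger pad.
Only numpy, scipy, OpenCV 4.12 (cv2) and the standard library are available. Lean on these libraries where they do the work, as an engineer would, in place of code of your own. Each camera call takes 0.05 s, during which the arm holds its last target. There are 200 camera calls.

## Task

Three spring mounts from the pump stand in a row on the bench: going along the row from the robot's left to its right, press each round pad down with the fingertips until you feel its spring give, and let it up again. Then push the hinged tag of the softest mount down flat, leaving the other two tags raised. Only press and push: do not lift, tip or shift the mounts, and leave the other things on the bench where they are.

Things in the scene. Friction and masses are not known exactly. Their poses are not given: they have to be found in the camera images.
- mount_a: One of three look-alike loose spring mounts (0.9 kg); only pressing tells which is softest. Foot 132 x 76 mm spans x = -62 to +70 mm. Origin: its underside, z up. Axis of the round spring cup at x = -30 mm; hinge line (along y) of the tag at x = +54 mm, 18 mm up, so the tag lies beyond the cup as the robot sees it; it rises from the hinge towards the cup.
- pad_a_top (a point): Centre of the flat rubber top (39 mm across, on a 45 mm steel cup) of mount_a's sprung pad; 68 mm above the bench when not pressed. It moves down with the pad.
- pad_a (a joint): How far mount_a's pad is pressed: 0 up, 0.014 m bottomed; it springs back. Springs give from about 1 N and differ clearly: 6 N moves the firmest about 4 mm, the next 6 mm, the softest 11 mm; pressed 8 mm they push back with about 11, 8 and 4.6 N.
- tag_a_tip (a point): Middle of the free edge of mount_a's tag, an aluminium sheet 3 mm thick, 36 mm wide, reaching 42 mm from its hinge line towards the cup. Raised, this edge is about 42 mm above the bench; folded down the tag lies level, its upper face 19.5 mm above the bench and its edge 20 mm from the cup.
- tag_a (a joint): Fold of mount_a's tag: 0 fully raised (35 degrees above level), 0.61 rad down flat on its stop. Starts at 0 to 0.08. The stiff hinge keeps it where it is left; a straight push down of 1 to 8 N near its free edge folds it.
- mount_b: One of three look-alike loose spring mounts (0.9 kg); only pressing tells which is softest. Foot 132 x 76 mm spans x = -62 to +70 mm. Origin: its underside, z up. Axis of the round spring cup at x = -30 mm; hinge line (along y) of the tag at x = +54 mm, 18 mm up, so the tag lies beyond the cup as the robot sees it; it rises from the hinge towards the cup.
- pad_b_top (a point): Centre of the flat rubber top (39 mm across, on a 45 mm steel cup) of mount_b's sprung pad; 68 mm above the bench when not pressed. It moves down with the pad.
- pad_b (a joint): How far mount_b's pad is pressed: 0 up, 0.014 m bottomed; it springs back. Springs give from about 1 N and differ clearly: 6 N moves the firmest about 4 mm, the next 6 mm, the softest 11 mm; pressed 8 mm they push back with about 11, 8 and 4.6 N.
- tag_b_tip (a point): Middle of the free edge of mount_b's tag, an aluminium sheet 3 mm thick, 36 mm wide, reaching 42 mm from its hinge line towards the cup. Raised, this edge is about 42 mm above the bench; folded down the tag lies level, its upper face 19.5 mm above the bench and its edge 20 mm from the cup.
- tag_b (a joint): Fold of mount_b's tag: 0 fully raised (35 degrees above level), 0.61 rad down flat on its stop. Starts at 0 to 0.08. The stiff hinge keeps it where it is left; a straight push down of 1 to 8 N near its free edge folds it.
- mount_c: One of three look-alike loose spring mounts (0.9 kg); only pressing tells which is softest. Foot 132 x 76 mm spans x = -62 to +70 mm. Origin: its underside, z up. Axis of the round spring cup at x = -30 mm; hinge line (along y) of the tag at x = +54 mm, 18 mm up, so the tag lies beyond the cup as the robot sees it; it rises from the hinge towards the cup.
- pad_c_top (a point): Centre of the flat rubber top (39 mm across, on a 45 mm steel cup) of mount_c's sprung pad; 68 mm above the bench when not pressed. It moves down with the pad.
- pad_c (a joint): How far mount_c's pad is pressed: 0 up, 0.014 m bottomed; it springs back. Springs give from about 1 N and differ clearly: 6 N moves the firmest about 4 mm, the next 6 mm, the softest 11 mm; pressed 8 mm they push back with about 11, 8 and 4.6 N.
- tag_c_tip (a point): Middle of the free edge of mount_c's tag, an aluminium sheet 3 mm thick, 36 mm wide, reaching 42 mm from its hinge line towards the cup. Raised, this edge is about 42 mm above the bench; folded down the tag lies level, its upper face 19.5 mm above the bench and its edge 20 mm from the cup.
- tag_c (a joint): Fold of mount_c's tag: 0 fully raised (35 degrees above level), 0.61 rad down flat on its stop. Starts at 0 to 0.08. The stiff hinge keeps it where it is left; a straight push down of 1 to 8 N near its free edge folds it.
- bottle: Bystander: white sealant bottle with a green cap and nozzle, 70 mm across, 210 mm tall, standing to the robot's right. Origin: centre of its underside.
- gauges: Bystander: brass manifold with three round dial gauges on a wooden foot, 60 x 180 mm, 115 mm tall, standing to the robot's left. Origin: centre of its underside.
- spanner: Bystander: steel spanner, 170 mm long, lying flat beyond the mounts. Origin: centre of its underside.
- fitting: Bystander: small brass hex fitting, 26 mm across, 32 mm tall, standing beyond the mounts. Origin: centre of its underside.
Not all that is in view belongs to the job. Leave any green or turquoise look-alike of the mount_c alone. What is shaped like the mount_b but red is not meant.

How it is judged:
On the way, in this order (a step that is already met when the one before it is completed fails the run):
1. the pad of the mount on the robot's left is pressed down at least 3 mm (((world y of mount_a above 0.09 m and value of joint pad_a above 0.003 m) or (world y of mount_b above 0.09 m and value of joint pad_b above 0.003 m) or (world y of mount_c above 0.09 m and value of joint pad_c above 0.003 m))), for 0.1 s.
2. the pad of the mount in the middle is pressed down at least 3 mm (((world y of mount_a between -0.09 and 0.09 m and value of joint pad_a above 0.003 m) or (world y of mount_b between -0.09 and 0.09 m and value of joint pad_b above 0.003 m) or (world y of mount_c between -0.09 and 0.09 m and value of joint pad_c above 0.003 m))), for 0.1 s.
3. the pad of the mount on the robot's right is pressed down at least 3 mm (((world y of mount_a below -0.09 m and value of joint pad_a above 0.003 m) or (world y of mount_b below -0.09 m and value of joint pad_b above 0.003 m) or (world y of mount_c below -0.09 m and value of joint pad_c above 0.003 m))), for 0.1 s.
4. the tag of the softest mount is folded down to within about 6 degrees of flat (value of joint tag_b above 0.5 rad), for 0.2 s.
At the end, for the whole second after the job is handed in: The softest mount's tag is folded down to within about 6 degrees of flat, the other two tags are still raised (folded less than 0.2 rad), all three pads are up again, the mounts stand level and at rest within 25 mm of where they were, and the bystanders within 30 mm (value of joint tag_b above 0.5 rad and value of joint each of tag_a, tag_c below 0.2 rad and value of joint each of pad_a, pad_b, pad_c below 0.002 m and distance of each of mount_a, mount_b, mount_c from where it was at the start of the episode below 0.025 m and angle between each of mount_a, mount_b, mount_c's own z axis and vertical below 0.05 rad and linear speed of each of mount_a, mount_b, mount_c below 0.01 m/s and distance of each of bottle, gauges, spanner, fitting from where it was at the start of the episode below 0.03 m); the robot touches nothing.
It fails at once if a mount is lifted off the bench (more than 8 mm) (height (world z) of any of mount_a, mount_b, mount_c above 0.008 m).
It fails at once if a mount is tipped by more than 10 degrees (angle between any of mount_a, mount_b, mount_c's own z axis and vertical above 0.17 rad).
It fails at once if a mount is shifted by more than 25 mm (distance of any of mount_a, mount_b, mount_c from where it was at the start of the episode above 0.025 m).
It fails at once if the tag of a firmer mount is pushed down (folded more than 0.35 rad) (value of joint any of tag_a, tag_c above 0.35 rad).
It fails at once if another thing on the bench is moved by more than 30 mm or lifted (distance of any of bottle, gauges, spanner, fitting from where it was at the start of the episode above 0.03 m).
It also fails if it takes over 48 s, if anything falls off the work surface, if the arm or the gripper's body presses on something with over 40 N, if the wrist force passes 120 N, or if a joint passes its speed limit or range.

## Working session

There is one attempt and no reset: what is moved stays moved. The work goes in short steps, Python scripts to look and compute and a shell command to move; the robot and the scene stay as the last step left them, time stands still between calls to the robot, and variables do not carry over. Pictures are saved under pics/ and viewed, at most 10 in all, crops included, and the job is handed in when it is done.

```bash
mkdir -p pics
cat > h.py <<'E'
import numpy as np, cv2
from plant import bot
def w(p,c,r,k=2):
    K=p["camera_matrix"];c0,r0=int(round(c)),int(round(r))
    d=p["depth"][max(r0-k,0):r0+k+1,max(c0-k,0):c0+k+1];d=d[d>0]
    if not len(d): return None
    z=np.median(d);v=np.array([(c-K[0,2])/K[0,0]*z,(r-K[1,2])/K[1,1]*z,z])
    return p["R"].T@(v-p["t"])
def save(p,n): cv2.imwrite("pics/%s.png"%n,p["pixels"][:,:,::-1])
E
python3 - <<'E'
from h import *
np.set_printoptions(precision=4,suppress=True)
s=bot.observe();print(s["t"],s["tcp_pos"],s["tcp_rot"],s["force"],s["width"])
a=bot.camera("top");b=bot.camera("scene")
cv2.imwrite("pics/a.png",np.vstack([a["pixels"],b["pixels"]])[:,:,::-1][::1,::1][:600]) if 0 else (save(a,"top"),save(b,"scene"))
for n,p in(("top",a),("scene",b)):
  for l in("pad_a_top","tag_a_tip","mount_a","bottle","gauges","spanner","fitting"):
    for d in bot.landmark_of(l,p): print(n,l,np.round(d["at"]),round(d["confidence"],2),w(p,*d["at"]))
E
```

```text
0.0 [ 0.2677 -0.5918  0.2217] [ 0.9775  0.2108 -0.0002 -0.0008] [ 0.5909  0.1246 -0.2958] 0.08724898750916239
top pad_a_top [184. 203.] 0.55 [0.5361 0.2294 0.0684]
top tag_a_tip [185. 189.] 0.59 [0.5804 0.2318 0.0371]
top tag_a_tip [223. 145.] 0.43 [0.7319 0.1176 0.0057]
top tag_a_tip [182. 204.] 0.2 [0.5318 0.2347 0.0656]
top mount_a [262. 146.] 0.94 [ 0.7272 -0.0107  0.0117]
top mount_a [271. 257.] 0.93 [ 0.3711 -0.0436  0.0118]
top mount_a [257. 205.] 0.9 [0.5354 0.0024 0.0129]
top mount_a [186. 196.] 0.77 [0.562  0.2332 0.0126]
top mount_a [313. 211.] 0.56 [ 0.5158 -0.172   0.0663]
top mount_a [344. 261.] 0.56 [ 0.3632 -0.2646  0.068 ]
top bottle [388. 213.] 0.76 [ 0.5112 -0.3847  0.1231]
top gauges [121. 202.] 0.96 [0.5327 0.4181 0.0882]
top spanner [223. 145.] 0.54 [0.7328 0.1176 0.0058]
top fitting [316. 140.] 0.36 [ 0.7519 -0.1881  0.0152]
scene pad_a_top [323. 194.] 0.47 [0.5302 0.2212 0.0652]
scene tag_a_tip [328. 214.] 0.46 [0.5822 0.2337 0.0381]
scene mount_a [153. 176.] 0.94 [ 0.3926 -0.2841  0.0106]
scene mount_a [323. 217.] 0.91 [0.5927 0.2185 0.0337]
scene mount_a [186. 211.] 0.88 [ 0.551  -0.164   0.0167]
scene mount_a [246. 211.] 0.72 [0.5687 0.0058 0.032 ]
scene mount_a [226. 174.] 0.68 [ 0.3818 -0.0581  0.0119]
scene mount_a [289. 265.] 0.64 [0.7367 0.1193 0.0041]
scene mount_a [244. 264.] 0.59 [0.7584 0.0035 0.0343]
scene bottle [100. 208.] 0.93 [ 0.5538 -0.4072  0.0266]
scene bottle [248. 211.] 0.55 [0.5684 0.0108 0.0317]
scene bottle [249. 204.] 0.37 [0.5238 0.0156 0.0171]
scene gauges [397. 216.] 0.56 [0.5648 0.4345 0.0105]
scene spanner [286. 266.] 0.73 [0.7379 0.1113 0.0043]
scene fitting [168. 273.] 0.51 [ 0.7672 -0.1866  0.0106]
```

View pics/top.png

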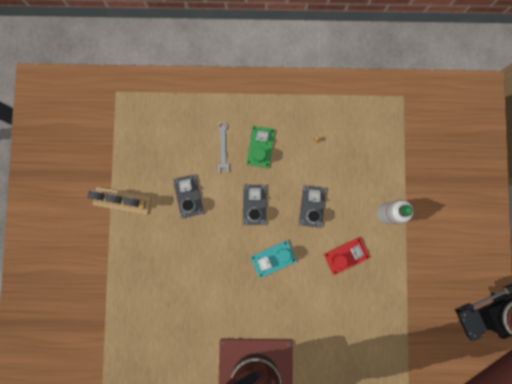

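View pics/scene.png

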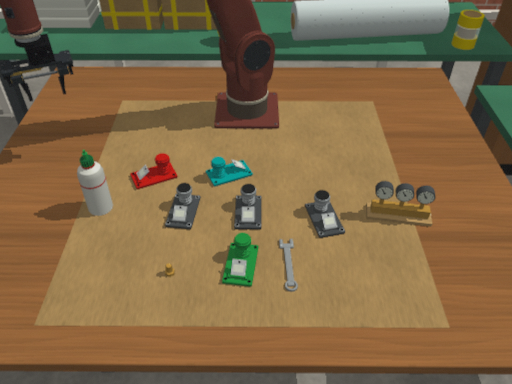

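Run:
```python
from h import *
np.set_printoptions(precision=4,suppress=True)
for n in("top","scene"):
  p=bot.camera(n);K=p["camera_matrix"];z=p["depth"]
  v,u=np.mgrid[:384,:512];P=np.stack([(u-K[0,2])/K[0,0]*z,(v-K[1,2])/K[1,1]*z,z],-1)
  P=(P-p["t"])@p["R"]; val=p["pixels"].astype(int);sat=val.max(-1)-val.min(-1)
  for y0 in(.23,0,-.17):
    m=(z>0)&(abs(P[...,1]-y0)<.07)&(abs(P[...,0]-.545)<.1)
    t=P[m&(P[...,2]>.06)&(P[...,2]<.08)]
    g=P[m&(P[...,2]>.012)&(P[...,2]<.05)&(val.min(-1)>130)]
    f=P[m&(P[...,2]>.006)&(P[...,2]<.075)]
    fp=cv2.minAreaRect((f[:,:2]*1000).astype(np.float32))
    print(n,"pad",(t.min(0)+t.max(0))/2,np.ptp(t,0),len(t),"tag",g.mean(0),g.min(0),g.max(0),len(g),"foot",np.round(fp[0]),np.round(fp[1]),fp[2])
```

```text
top pad [0.5309 0.2188 0.0673] [0.0411 0.0414 0.0146] 158 tag [0.595  0.2348 0.0308] [0.5768 0.2162 0.0134] [0.6154 0.2546 0.0478] 111 foot [540. 227.] [131. 189.] 89.01322174072266
top pad [0.5058 0.0117 0.0682] [0.0404 0.0434 0.0147] 156 tag [0.5706 0.0122 0.0317] [ 0.5544 -0.0035  0.0192] [0.5868 0.0287 0.0461] 109 foot [546.  -1.] [195. 136.] 0.5013277530670166
top pad [ 0.5022 -0.1716  0.0672] [0.0405 0.0436 0.0143] 152 tag [ 0.5681 -0.179   0.0321] [ 0.5507 -0.1959  0.0177] [ 0.586  -0.1615  0.0472] 108 foot [ 544. -166.] [198. 130.] 0.351396381855011
scene pad [0.5361 0.2182 0.065 ] [0.0411 0.0425 0.0098] 132 tag [0.5977 0.2346 0.0286] [0.5459 0.2157 0.0131] [0.6199 0.2561 0.0421] 181 foot [571. 226.] [133.  78.] 13.544992446899414
scene pad [0.5101 0.0118 0.0656] [0.0464 0.0397 0.0111] 127 tag [0.5722 0.0115 0.0288] [ 0.5147 -0.0047  0.0162] [0.5921 0.0263 0.0431] 169 foot [545.   1.] [ 90. 133.] 89.60588073730469
scene pad [ 0.51   -0.1723  0.0647] [0.0457 0.0427 0.0091] 129 tag [ 0.5683 -0.1782  0.0287] [ 0.5025 -0.1981  0.0124] [ 0.5924 -0.1555  0.0406] 185 foot [ 541. -176.] [ 77. 138.] 83.37285614013672
```

```bash
python3 -m creep '[[[0.017,0.05,0.005,0,0,-0.053],[0.017,0.05,0.005,0,0,-0.053],[0.017,0.05,0.005,0,0,-0.053],[0.017,0.05,0.005,0,0,-0.053],[0.017,0.05,0.005,0,0,-0.053],[0.017,0.05,0.005,0,0,-0.053],[0.017,0.05,0.005,0,0,-0.053],[0.017,0.05,0.005,0,0,-0.053]]]' 1 20
python3 -m creep '[[[0.017,0.05,-0.005,0,0,0],[0.017,0.05,-0.005,0,0,0],[0.017,0.05,-0.01,0,0,0],[0.017,0.05,-0.01,0,0,0],[0.017,0.05,-0.01,0,0,0],[0.017,0.05,-0.01,0,0,0],[0.017,0.05,-0.01,0,0,0],[0.012,0.05,-0.01,0,0,0]]]'
```

```text
t: 1.9
tcp_pos: [0.4042, -0.1906, 0.263]
tcp_rot: [1.0, -0.001, 0.0, 0.0]
force: [0.5, -0.4, 0.2]
width: 0.0147
gripper_force: 0.0
t: 2.9
tcp_pos: [0.5356, 0.2091, 0.1923]
tcp_rot: [1.0, -0.0, 0.0, -0.0]
force: [0.2, -0.6, -0.0]
width: 0.0003
gripper_force: 0.0
```

```bash
python3 -m creep '[[[-0.001,0.005,-0.02,0,0,0],[-0.001,0.004,-0.02,0,0,0],[0,0,-0.02,0,0,0],[0,0,-0.02,0,0,0],[0,0,-0.02,0,0,0],[0,0,-0.015,0,0,0],[0,0,0,0,0,0],[0,0,0,0,0,0]]]'
```

```text
t: 3.9
tcp_pos: [0.5332, 0.2171, 0.0781]
tcp_rot: [1.0, 0.0, 0.0, -0.0]
force: [-0.3, -0.5, -0.2]
width: 0.0006
gripper_force: 0.0
```

```bash
python3 -m creep '[[[0,0,-0.006,0,0,0],[0,0,-0.004,0,0,0],[0,0,-0.003,0,0,0],[0,0,-0.003,0,0,0],[0,0,-0.002,0,0,0],[0,0,0,0,0,0],[0,0,0,0,0,0],[0,0,0,0,0,0]]]'
```

```text
t: 4.9
tcp_pos: [0.5331, 0.2168, 0.0602]
tcp_rot: [1.0, 0.0, 0.0, 0.0]
force: [-2.4, -0.3, 7.9]
width: 0.0006
gripper_force: 4.0
```

```bash
python3 -m creep '[[[0,0,0.015,0,0,0],[0,0,0.02,0,0,0],[-0.004,-0.035,0.01,0,0,0],[-0.004,-0.035,0,0,0,0],[-0.004,-0.035,0,0,0,0],[-0.004,-0.035,0,0,0,0],[-0.005,-0.035,0,0,0,0],[-0.005,-0.03,0,0,0,0]]]'
python3 -m creep '[[[0,0,-0.01,0,0,0],[0,0,-0.017,0,0,0],[0,0,0,0,0,0],[0,0,-0.006,0,0,0],[0,0,-0.006,0,0,0],[0,0,-0.006,0,0,0],[0,0,0,0,0,0],[0,0,0,0,0,0]]]'
```

```text
t: 5.9
tcp_pos: [0.5068, 0.0104, 0.1057]
tcp_rot: [1.0, 0.0, 0.0, 0.0]
force: [-0.2, -0.4, -0.8]
width: 0.0003
gripper_force: 0.0
t: 6.9
tcp_pos: [0.5072, 0.0125, 0.0602]
tcp_rot: [1.0, 0.001, 0.0, -0.0]
force: [-3.2, 1.4, 11.5]
width: 0.0005
gripper_force: 5.6
```

Middle is the firmest (~11.5 N). Now the right one.

```bash
python3 -m creep '[[[0,0,0.015,0,0,0],[0,0,0.02,0,0,0],[0,-0.03,0.01,0,0,0],[0,-0.03,0,0,0,0],[0,-0.03,0,0,0,0],[0,-0.03,0,0,0,0],[-0.001,-0.03,0,0,0,0],[-0.001,-0.034,0,0,0,0]]]'
python3 -m creep '[[[0,0,-0.01,0,0,0],[0,0,-0.017,0,0,0],[0,0,0,0,0,0],[0,0,-0.006,0,0,0],[0,0,-0.006,0,0,0],[0,0,-0.006,0,0,0],[0,0,0,0,0,0],[0,0,0,0,0,0]]]'
```

```text
t: 7.9
tcp_pos: [0.5048, -0.173, 0.1046]
tcp_rot: [1.0, 0.001, 0.0, 0.0]
force: [-0.4, -0.6, -0.3]
width: 0.0006
gripper_force: 0.0
t: 8.9
tcp_pos: [0.5052, -0.1718, 0.0599]
tcp_rot: [1.0, 0.001, 0.0, -0.0]
force: [-0.4, 2.9, 5.1]
width: 0.0004
gripper_force: 2.4
```

```bash
python3 -m creep '[[[0,0,0.015,0,0,0],[0,0,0.02,0,0,0],[0,0,0.01,0,0,0],[0.018,-0.002,0,0,0,0],[0.019,-0.002,0,0,0,0],[0.018,-0.002,0,0,0,0],[0,0,0,0,0,0],[0,0,0,0,0,0]]]'
python3 -c "
from h import *
p=bot.camera('wrist');save(p,'w1');q=bot.camera('top');cv2.imwrite('pics/t2.png',cv2.resize(q['pixels'][150:250,150:350,::-1],(800,400)))"
```

```text
t: 9.9
tcp_pos: [0.5591, -0.1782, 0.1044]
tcp_rot: [1.0, 0.0, -0.0, -0.0]
force: [-0.1, 1.0, 0.3]
width: 0.0003
gripper_force: 0.0
```

View pics/w1.png

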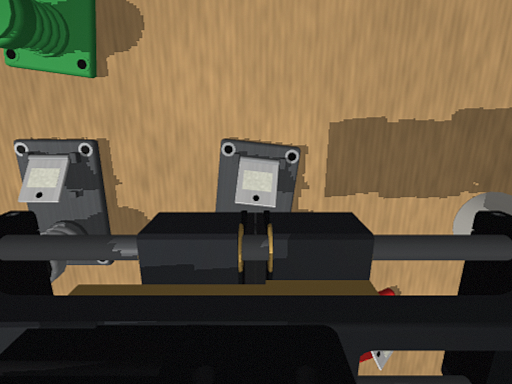

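The wrist view shows the right mount's raised tag at (257,182), laterally centred on the fingers (column 256), with the middle tag clear at (43,180). Pushing down.

```bash
python3 -m creep '[[[0.001,0,-0.02,0,0,0],[0,0,-0.02,0,0,0],[0,0,-0.015,0,0,0],[0,0,-0.005,0,0,0],[0,0,-0.005,0,0,0],[0,0,-0.005,0,0,0],[0,0,-0.005,0,0,0],[0,0,0,0,0,0]]]'
```

```text
t: 11.0
tcp_pos: [0.5608, -0.1782, 0.0293]
tcp_rot: [1.0, 0.0, -0.0, -0.0]
force: [0.4, -0.4, 0.6]
width: 0.0006
gripper_force: 0.0
```

```bash
python3 -m creep '[[[0,0,-0.003,0,0,0],[0,0,-0.003,0,0,0],[0,0,-0.002,0,0,0],[0,0,-0.002,0,0,0],[0,0,0,0,0,0],[0,0,0,0,0,0],[0,0,0,0,0,0],[0,0,0,0,0,0]]]'
```

```text
t: 12.0
tcp_pos: [0.5608, -0.1782, 0.0199]
tcp_rot: [1.0, 0.0, -0.0, 0.0]
force: [-2.2, -0.3, 6.0]
width: 0.0004
gripper_force: 2.9
```

```bash
python3 -m creep '[[[0,0,-0.0005,0,0,0],[0,0,-0.0005,0,0,0],[0,0,0,0,0,0],[0,0,0,0,0,0],[0,0,0,0,0,0],[0,0,0,0,0,0],[0,0,0,0,0,0],[0,0,0,0,0,0]]]'
python3 -m creep '[[[0,0,0.02,0,0,0],[0,0,0.03,0,0,0],[0,0,0.04,0,0,0],[0,0,0.04,0,0,0],[0,0,0.04,0,0,0],[-0.02,0.03,0.04,0,0,0],[-0.04,0.04,0.02,0,0,0],[0,0,0,0,0,0]]]'
python3 - <<'E'
from h import *
q=bot.camera("scene");cv2.imwrite("pics/s2.png",cv2.resize(q["pixels"][150:290,150:370,::-1],(800,509),interpolation=cv2.INTER_CUBIC))
z=q["depth"];K=q["camera_matrix"];v,u=np.mgrid[:384,:512]
P=(np.stack([(u-K[0,2])/K[0,0]*z,(v-K[1,2])/K[1,1]*z,z],-1)-q["t"])@q["R"]
br=q["pixels"].min(-1)>130
for y0,x0 in((.235,.585),(.012,.56),(-.178,.56)):
  m=(z>0)&(abs(P[...,1]-y0)<.02)&(abs(P[...,0]-x0-.01)<.03)&br
  g=P[m];print(len(g),np.percentile(g[:,2],[10,50,95]),g.mean(0))
  t=P[(z>0)&(abs(P[...,1]-y0)<.05)&(abs(P[...,0]-x0+.055)<.04)&(P[...,2]>.06)&(P[...,2]<.08)];print("pad",(t.min(0)+t.max(0))/2)
E
```

```text
t: 13.0
tcp_pos: [0.5608, -0.1783, 0.0197]
tcp_rot: [1.0, 0.0, -0.0, 0.0]
force: [-6.0, 1.3, 14.1]
width: 0.0007
gripper_force: 7.1
t: 14.0
tcp_pos: [0.5005, -0.105, 0.2521]
tcp_rot: [1.0, 0.003, 0.002, 0.001]
force: [-0.5, -0.5, 0.3]
width: 0.0004
gripper_force: 0.0
178 [0.01938427 0.02865218 0.03980736] [0.5994555  0.23457978 0.02871625]
pad [0.53562509 0.21767013 0.06444493]
171 [0.01915256 0.02805925 0.03957628] [0.5745219  0.01175232 0.02821703]
pad [0.51067425 0.01166258 0.06501161]
129 [0.01481649 0.01741044 0.02085179] [ 0.56857446 -0.17895879  0.01733223]
pad [ 0.50905434 -0.17223167  0.06455229]
```

View pics/s2.png

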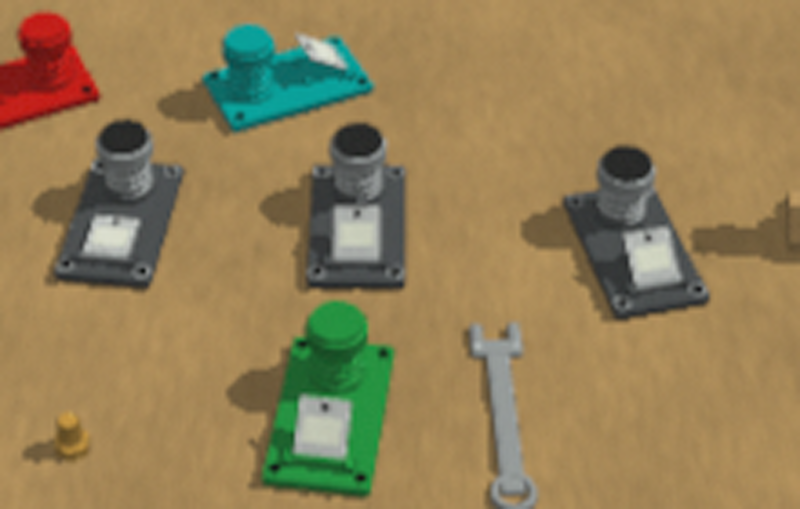

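The right mount's tag at (112,237) in the crop is flat. The other two, at (357,232) and (652,257), are still raised. All three pads are up and nothing has shifted, so I'm handing in.

```bash
python3 -c "
from plant import bot
print(bot.sign_off())"
```

```text
the job is handed in; nothing more can be done
None
```

I pressed the pads left, middle and right (about 7.9, 11.5 and 5.1 N at 8 mm), so the right mount is softest; its tag is folded flat, the other two are still raised, and the job is handed in at about 14 s (no verdict was returned).

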